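Lock the lunchbox with its key

TASK

Lock the lunchbox: take the red-headed key from its wooden stand, push it fully into the lock on the lid and turn it clockwise until it bears firmly against its stop, with the bolt fully out. Then turn the key back home, draw it out, put it back fully down in its stand and let go. Feel your way and never force the key or knock the lunchbox, and leave the bottle, the glasses and the chopstick rest where they are.

Things in the scene. Friction and masses are not known exactly. Their poses are not given: they have to be found in the camera images.
- lunchbox: Hard plastic lunchbox fixed to the tray, 136 x 176 mm, blue, white lid with top 60 mm above the origin (centre of underside), clip latches on the y sides. On the lid: metal lock housing 70 (x) x 60 (y) x 36 mm high, centred at x = -30 mm, y = 0; its flat steel cover, with the keyhole in the middle, is 96 mm above the origin. The brass bolt leaves its -x side into a steel keeper.
- keyhole (a point): Keyhole centre, on the top face of the lock cover; axes as the lunchbox, z up. Slot 20.4 mm (x) by 8.4 mm (y), slightly chamfered, through a 5 mm cover; a rotor below has a slot of the same size, aligned at home, floor 22 mm below this point. The key turns only with its tip over 19 mm below this point (bit under the cover), and beyond about 0.15 rad from home cannot be drawn out.
- bolt_end (a point): Middle of the brass bolt's outer end; axes as the lunchbox. It starts flush with the housing's -x face, 35 mm to -x of the keyhole; locked, it is 10 mm farther out (45 mm). Turning the key clockwise drives it out in the last part of the turn until it stops firmly, after 0.8 to 1.6 rad of turning, different each time and not to be seen beforehand; turning back leaves it out.
- key_bow (a point): Centre of the key's red plastic bow (grip): 28 mm (x) x 10 mm (y, pinch it across this) x 30 mm high; 51 mm above the key's tip. The loose key, about 35 g, stands upright in its stand at the start. z points up along the key; x is along the blade's width, which goes along the keyhole's x (either way round).
- key_tip (a point): The tip of the key, on its axis; axes as the bow. Upwards: steel bit 18 mm (x) x 6 mm (y) x 14 mm, slightly chamfered below; round shaft, 6 mm diameter, up to 36 mm; then the bow to 66 mm. In the lock it has about 0.14 rad of play each way. Turning takes up to 0.05 N m; 0.08 to 0.15 N m means a stop, clockwise or back at home; over 0.2 N m may be forcing it.
- stand_slot (a point): Centre of the slot in the key stand, at the top of the stand, z up. The stand is a wooden block fixed to the tray, 70 (x) x 60 (y) x 30 mm high; the slot is 21 mm along x by 9 mm along y and 24 mm deep. With the key standing in it the bow's underside is 12 mm above the block.
- bottle: Green glass bottle, 68 mm diameter, 205 mm high, loose; origin at the centre of its base. Bystander.
- glass_a: Clear glass, 62 mm diameter, 85 mm high, loose; origin at the centre of its base. Bystander.
- glass_b: Clear glass, 62 mm diameter, 85 mm high, loose; origin at the centre of its base. Bystander.
- rest: Stainless steel chopstick rest, 16 x 60 x 14 mm, loose; origin at the centre of its underside. Bystander.
Not all that is in view belongs to the job. Of the things that look like the part that bears key_bow, the smallest one is meant.

How it is judged:
By the outcome, as a careful person would: the job done as asked, in the order asked, and still so for the second after the job is handed in, with the robot touching nothing.
It also fails if it takes over 72 s, if anything falls off the work surface, if the arm or the gripper's body presses on something with over 40 N, if the wrist force passes 120 N, or if a joint passes its speed limit or range.

ROBOT

A 6-joint arm with a two-finger parallel gripper is mounted at the origin on the work surface. World frame = base frame: x ahead of the robot, y to its left, z up, the work surface at z = 0. Lengths are in mm, angles in rad, forces in N, time in s.
With the tool pointing down it reaches from about 275 to 825 mm from the base axis. Payload 4.9 kg.
Tool frame: the origin (TCP) lies at the very end of the fingers, on their centre line; the grasp point (between the pads) lies 19 mm behind it; z points along the fingers, y is the direction in which the jaws open and shut (so a half turn about z gives the same grasp; the last joint's range is limited). The gripper opens to 85 mm and grips with 20 to 120 N. Pads are 22 mm wide; open, the fingers measure 114 mm over their backs; the gripper's body (76 mm by 85 mm) begins 54 mm behind the grasp point. The pads swing forward as they close: fully open they stand 13 mm farther back than shut.
Start: joints at [-1.304, 0.326, -0.193, 1.052, 0, 1.437], TCP at [214.598, -506.425, 231.281] pointing down, gripper open.
Joint ranges: [-2.65, 2.65], [-0.97, 1.79], [-1.3, 1.35], [-1.93, 2.1], [-1.47, 1.37], [-3.14, 3.14]. Speed limits (rad/s): [2.57, 2.57, 3.14, 3.14, 3.14, 3.14].

INTERFACE

Orientations are given as [roll, pitch, yaw] about the fixed x, y, z axes, in that order (R = Rz(yaw) Ry(pitch) Rx(roll)).
In Python, from bench import bot, solve_ik, imaging gives the robot as it stands. Calls block until the motion is done:
- bot.move_ptp(position, orientation): joint-space move of the TCP to a pose.
- bot.movel(position, rot=None, max_speed=150, threshold=None): straight line of the TCP; rot=None keeps the orientation; max_speed is the mean speed in mm/s. With threshold (N) it stops when the force on the tool has changed by that much, and returns True; else False.
- bot.move_j(angles): joint-space move.
- bot.grip(opening, effort=None): opening from 0.0 (shut) to 1.0 (fully open); effort is the grip in N (None keeps the last); returns when the fingers have stopped.
- bot.dwell(seconds).
- solve_ik(position, orientation): joint angles nearest the present ones, or None.
- bot.get_state(): the state.
- imaging.capture(name): name is "side" or "top"; returns the picture (384x512x3 uint8, blue, green, red); there is no depth.
- imaging.camera_model(name): a dict with "K" (3x3 intrinsics, pixels), "position" and "rotation" of the camera in the world. Camera axes: x right, y up, looking along -z (the intrinsics and any distortion apply to the point x, -y, -z); pixel columns grow to the right and rows downward; lengths in mm; the calibration is good to about 2 mm. A picture is of the moment at which its call begins. camera_model takes no time and is no camera call.
A pose or a line that the arm cannot do raises bot.IKError and nothing moves.
- bot.sign_off(): hands the job in, once; it reports no verdict.
The state is a dict: "t": time; "qpos": joint angles; "joint_velocities": joint speeds; "effort": joint torques, N m; "tcp_pos": TCP position; "orientation": TCP orientation; "contact_force": force on the tool from outside, world axes, zero at the start; "wrist_torque": the same for the moment, N m; "opening": opening from 0.0 (shut) to 1.0 (fully open).
Only numpy, scipy, OpenCV 4.12 (cv2) and the standard library are available. Lean on these libraries where they do the work, as an engineer would, in place of code of your own. Each camera call takes 0.05 s, during which the arm holds its last target.

## Working session

There is one attempt and no reset: what is moved stays moved. The work goes in short steps, each a Python script; the robot and the scene stay as the last script left them, time stands still between calls to the robot, and variables do not carry over. Pictures are saved under pics/ and viewed, and the job is handed in when it is done.

```bash
ls; mkdir -p pics; python3 - <<'E'
from bench import bot, solve_ik, imaging
import cv2
for n in ["side","top"]:
    im=imaging.capture(n); cv2.imwrite(f"pics/{n}0.png",im)
    m=imaging.camera_model(n); print(n,m)
print(bot.get_state())
E
```

```text
pics
side {'K': array([[498.32396539,   0.        , 259.2170132 ],
       [  0.        , 498.32396539, 187.99446368],
       [  0.        ,   0.        ,   1.        ]]), 'position': array([ 79.69588142, 857.26666208, 804.48098729]), 'rotation': array([ 0.93103992, -0.02122238, -2.56022825])}
top {'K': array([[364.99114324,   0.        , 252.15144747],
       [  0.        , 364.99114324, 196.30692018],
       [  0.        ,   0.        ,   1.        ]]), 'position': array([ 344.36888639,   53.94519074, 1102.78106568]), 'rotation': array([ 0.22643223, -0.0059348 , -1.55003814])}
{'t': 0.1, 'qpos': array([-1.30417485e+00,  3.26873635e-01, -1.93493082e-01,  1.05198363e+00,
        4.98598069e-05,  1.43659710e+00]), 'joint_velocities': array([ 0.00164953, -0.00263165,  0.00279124,  0.00058817, -0.00087911,
       -0.00068586]), 'effort': array([ 3.57842628e-04, -4.44239116e+01,  2.63038462e+01,  7.87060184e-03,
       -1.50948908e-04,  5.61164683e-06]), 'tcp_pos': array([ 214.4832291 , -505.8934074 ,  230.57452875]), 'orientation': array([-3.14005928e+00, -2.57334490e-04,  4.00820472e-01]), 'contact_force': array([-0.66115953, -0.01133523,  0.5719159 ]), 'wrist_torque': array([-0.06316723, -0.01734137,  0.06968026]), 'opening': 1.001441085256301}
```

View pics/side0.png

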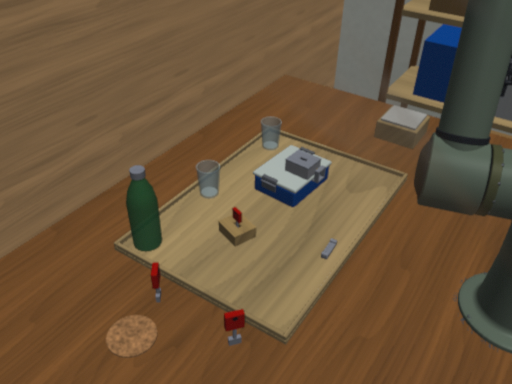

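View pics/top0.png

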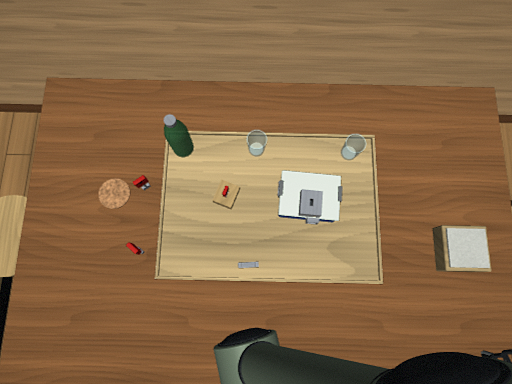

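```bash
cat > h.py <<'E'
from bench import bot, solve_ik, imaging
import cv2, numpy as np
from scipy.spatial.transform import Rotation as Ro
def cam(n):
    m=imaging.camera_model(n); return m["K"],np.array(m["position"]),Ro.from_euler('xyz',m["rotation"]).as_matrix(),m.get("dist",None)
def proj(n,P):
    K,p,R,_=cam(n); c=(np.atleast_2d(P)-p)@R; c=c*[1,-1,-1]; u=c@K.T; return u[:,:2]/u[:,2:]
def ray(n,uv):
    K,p,R,_=cam(n); d=np.linalg.inv(K)@np.array([uv[0],uv[1],1.]); d=R@(d*[1,-1,-1]); return p,d/np.linalg.norm(d)
def onz(n,uv,z):
    p,d=ray(n,uv); return p+d*(z-p[2])/d[2]
def tri(a,b):
    p1,d1=ray("side",a);p2,d2=ray("top",b)
    A=np.stack([d1,-d2],1); s=np.linalg.lstsq(A,p2-p1,rcond=None)[0]
    q1,q2=p1+d1*s[0],p2+d2*s[1]; return (q1+q2)/2,np.linalg.norm(q1-q2)
def st():
    s=bot.get_state(); return s
def show():
    s=st(); print("t%.2f"%s["t"],"tcp",s["tcp_pos"].round(2),"ori",s["orientation"].round(3),"F",s["contact_force"].round(2),"M",s["wrist_torque"].round(3),"op %.3f"%s["opening"]); return s
E
python3 - <<'E'
from h import *
s=cv2.imread("pics/side0.png");t=cv2.imread("pics/top0.png")
def crop(im,x0,y0,w,h,k,n): cv2.imwrite(n,cv2.resize(im[y0:y0+h,x0:x0+w],None,fx=k,fy=k,interpolation=cv2.INTER_CUBIC))
crop(s,205,130,135,120,6 if 0 else 5,"pics/sc.png"); crop(t,205,155,145,85,5,"pics/tc.png")
crop(s,110,200,150,150,4,"pics/sk.png")
for n,im in (("side",s),("top",t)):
    b,g,r=[im[...,i].astype(int) for i in range(3)]
    m=((r>110)&(g<60)&(b<60)).astype(np.uint8)
    N,l,stt,c=cv2.connectedComponentsWithStats(m)
    for i in range(1,N):
        if stt[i,4]>5: print(n,stt[i],c[i].round(1))
E
```

```text
side [233 208   8   6  23] [236.8 210.4]
side [151 263   8  13  78] [154.1 268.9]
side [224 309  20   9 112] [233.5 313.3]
top [133 175  12  10  54] [138.5 179.6]
top [223 186   5   9  27] [224.9 189.9]
top [126 242  12  12  65] [131.6 247.6]
```

View pics/sc.png

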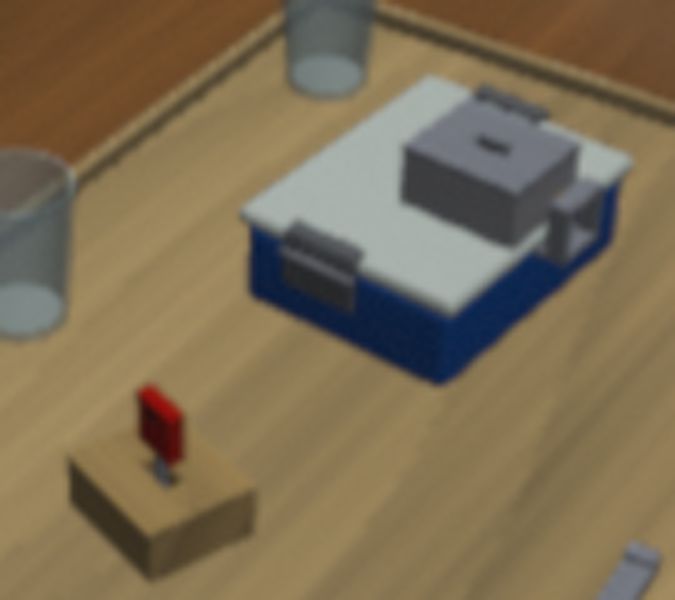

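View pics/tc.png

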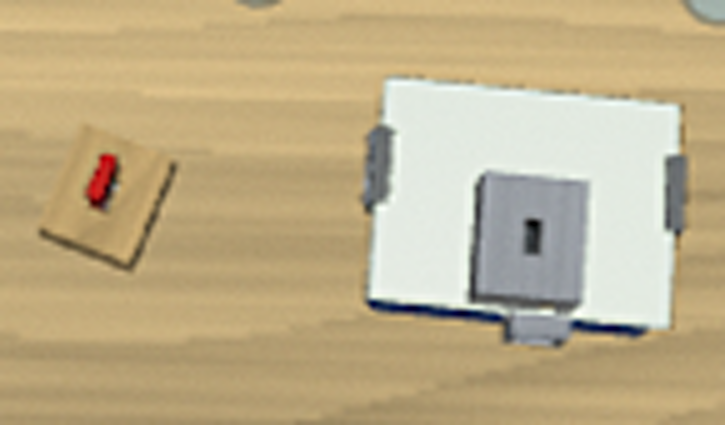

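View pics/sk.png

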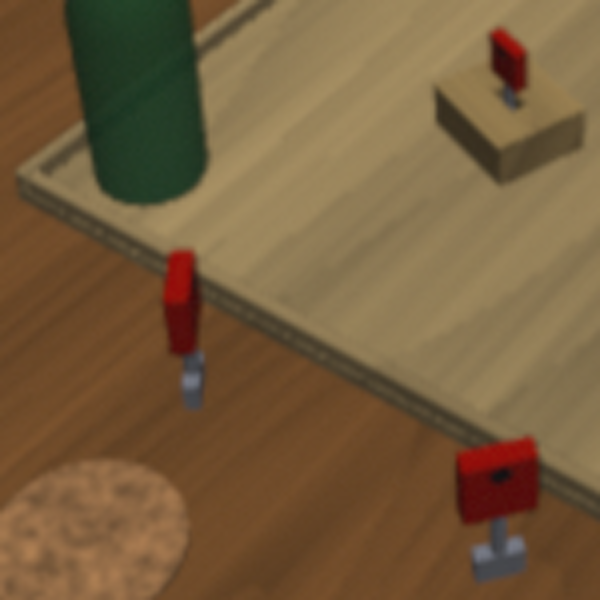

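```bash
cat > meas.py <<'E'
from h import *
s=cv2.imread("pics/side0.png");t=cv2.imread("pics/top0.png")
def wc(im,box,f):
    x0,y0,x1,y1=box; c=im[y0:y1,x0:x1].astype(float); w=f(c[...,0],c[...,1],c[...,2]); w=np.clip(w,0,None)
    yy,xx=np.mgrid[y0:y1,x0:x1]; W=w.sum(); cx,cy=(w*xx).sum()/W,(w*yy).sum()/W
    C=np.cov(np.stack([xx.ravel(),yy.ravel()]),aweights=w.ravel()); ev,V=np.linalg.eigh(C)
    return np.array([cx,cy]),V[:,1],W
red=lambda b,g,r: np.where(r-g>40,1.,0)*np.where(r-np.maximum(g,b)>40,1,0)*1.0
redw=lambda b,g,r: np.clip((r-np.maximum(g,b)-45)/40,0,1)
bs,_,_=wc(s,(228,203,246,228),redw); bt,vt,_=wc(t,(218,182,234,200),redw)
print("bow px",bs,bt); P,e=tri(bs,bt); print("bow",P.round(1),e.round(1))
a=onz("top",bt+vt*3,P[2]);b=onz("top",bt-vt*3,P[2]);print("bow yaw",np.arctan2(*(a-b)[:2][::-1]))
dark=lambda b,g,r: np.clip((95-(b+g+r)/3)/40,0,1)
print((s[155:164,298:310].mean(2)).astype(int)); print((t[196:208,306:318].mean(2)).astype(int))
E
python3 meas.py
```

```text
bow px [237.25760184 212.1394148 ] [224.75589354 190.21520913]
bow [598.2 132.7  71.6] 0.5
bow yaw 2.81385900939939
[[121 121 121 121 120 120 120 120 120 122 122 123]
 [120 118 115 110 116 118 119 121 119 120 120 120]
 [118 113  99  86  96 106 112 117 119 119 120 119]
 [118 111  91  66  66  78  88  99 107 114 119 119]
 [120 117 108  90  72  60  61  70  86 106 118 120]
 [120 120 119 114 104  93  87  80  86 111 120 119]
 [119 119 119 119 118 117 113 106 107 117 120 120]
 [120 120 120 119 120 120 119 119 119 120 121 121]
 [114 119 120 120 120 119 118 120 119 120 121 119]]
[[154 158 158 158 159 160 159 157 158 160 161 157]
 [153 159 159 160 161 161 162 159 158 161 160 156]
 [154 158 163 159 136 131 149 153 163 159 158 154]
 [153 159 162 140  48   3  29 112 163 160 159 154]
 [157 157 163 148  72  26  28 115 164 161 159 153]
 [156 161 163 151  91  54  39 117 166 162 158 153]
 [156 155 161 144  74  55  47 129 167 161 158 153]
 [159 158 161 137  72  49  58 134 164 161 157 153]
 [155 159 161 135  70  44  58 138 163 159 154 155]
 [154 158 159 136  88  73  76 136 160 160 153 154]
 [157 160 160 155 157 155 151 148 160 159 156 152]
 [156 156 159 156 159 161 160 156 159 157 152 153]]
```

```bash
cat > meas2.py <<'E'
exec(open("meas.py").read())
ds=lambda b,g,r: np.clip((120-(b+g+r)/3),0,None)*(((b+g+r)/3)<117)/50
dt=lambda b,g,r: np.clip((158-(b+g+r)/3)/90,0,1)*(((b+g+r)/3)<150)
def cl(v): return v
ks,vs,_=wc(s,(299,155,308,162),lambda b,g,r: np.clip((118-(b+g+r)/3)/45,0,1))
kt,vk,_=wc(t,(308,198,314,206),dt)
P,e=tri(ks,kt);print("keyhole",ks,kt,P.round(1),e.round(1))
for z in (96,100,104): print(z,onz("side",ks,z).round(1),onz("top",kt,z).round(1))
a=onz("top",kt+vk*3,P[2]);b=onz("top",kt-vk*3,P[2]);print("yaw kh top",np.arctan2(*(a-b)[:2][::-1]))
a=onz("side",ks+vs*3,P[2]);b=onz("side",ks-vs*3,P[2]);print("yaw kh side",np.arctan2(*(a-b)[:2][::-1]))
# hand-picked corners (crop coords)
S=lambda x,y: np.array([205+(x+.5)/5-.5,130+(y+.5)/5-.5]); T=lambda x,y: np.array([205+(x+.5)/5-.5,155+(y+.5)/5-.5])
# housing top corners side order: left(403,148), back(477,93), right(578,152), front(515,208)
H=[((403,148),(480,172)),((477,95),(587,180)),((578,152),(579,305)),((513,208),(473,295))]
for p,q in H: print("H",tri(S(*p),T(*q)))
K=[((68,460),(88,125)),((152,537),(40,231)),((256,490),(130,266))]
for p,q in K: print("stand?",tri(S(*p),T(*q)))
L=[((243,212),(388,80)),((432,75),(680,104)),((630,160),(668,328)),((455,310),(368,300))]
for p,q in L: print("lid",tri(S(*p),T(*q)))
print("tray z from side/top bottle etc skip")
E
python3 meas2.py
```

```text
bow px [237.25760184 212.1394148 ] [224.75589354 190.21520913]
bow [598.2 132.7  71.6] 0.5
bow yaw 2.81385900939939
[[121 121 121 121 120 120 120 120 120 122 122 123]
 [120 118 115 110 116 118 119 121 119 120 120 120]
 [118 113  99  86  96 106 112 117 119 119 120 119]
 [118 111  91  66  66  78  88  99 107 114 119 119]
 [120 117 108  90  72  60  61  70  86 106 118 120]
 [120 120 119 114 104  93  87  80  86 111 120 119]
 [119 119 119 119 118 117 113 106 107 117 120 120]
 [120 120 120 119 120 120 119 119 119 120 121 121]
 [114 119 120 120 120 119 118 120 119 120 121 119]]
[[154 158 158 158 159 160 159 157 158 160 161 157]
 [153 159 159 160 161 161 162 159 158 161 160 156]
 [154 158 163 159 136 131 149 153 163 159 158 154]
 [153 159 162 140  48   3  29 112 163 160 159 154]
 [157 157 163 148  72  26  28 115 164 161 159 153]
 [156 161 163 151  91  54  39 117 166 162 158 153]
 [156 155 161 144  74  55  47 129 167 161 158 153]
 [159 158 161 137  72  49  58 134 164 161 157 153]
 [155 159 161 135  70  44  58 138 163 159 154 155]
 [154 158 159 136  88  73  76 136 160 160 153 154]
 [157 160 160 
[... 705 characters left out ...]
]), np.float64(2.53193519522291))
stand? (array([643.15965577, 145.6035437 ,  29.46171592]), np.float64(2.520429678575077))
stand? (array([575.46212967, 171.35713092,  34.38313881]), np.float64(2.7309569291705977))
stand? (array([555.14515688, 116.66680601,  33.71038414]), np.float64(2.1076878651959965))
lid (array([665.2169927 , -34.83267231,  62.00784698]), np.float64(1.0785481527077017))
lid (array([ 653.50462739, -208.44500831,   62.52446905]), np.float64(0.17001424738989884))
lid (array([ 520.54848491, -196.63021186,   61.68787612]), np.float64(3.243347565255027))
lid (array([531.63885373, -23.61066914,  62.84600287]), np.float64(0.4478098789729347))
tray z from side/top bottle etc skip
```

```bash
python3 - <<'E'
from h import *
s=cv2.imread("pics/side0.png");t=cv2.imread("pics/top0.png")
a=cv2.resize(s[200:250,215:260],None,fx=11,fy=11,interpolation=cv2.INTER_CUBIC)
b=cv2.resize(t[175:213,208:246],None,fx=14,fy=14,interpolation=cv2.INTER_CUBIC)
b=cv2.resize(t[175:213,210:245],None,fx=11,fy=11,interpolation=cv2.INTER_CUBIC)
o=np.zeros((550,495+385+0,3),np.uint8)
cv2.imwrite("pics/zs.png",a);cv2.imwrite("pics/zt.png",b)
# predicted
for z in (33,):
  c=np.array([598.5,132.,z]); Rz=Ro.from_euler('z',-.345).as_matrix()
  for nm,pts in (("standtop",[(35,30,0),(35,-30,0),(-35,-30,0),(-35,30,0)]),("bowtop",[(14,5,42),(14,-5,42),(-14,-5,42),(-14,5,42)]),("bowbot",[(14,5,12),(14,-5,12),(-14,-5,12),(-14,5,12)])):
    P=c+np.array(pts,float)@Rz.T
    print(nm,"side",((proj("side",P)-[215,200]+.5)*11-.5).round().tolist(),"top",((proj("top",P)-[210,175]+.5)*11-.5).round().tolist())
E
```

```text
standtop side [[43.0, 242.0], [271.0, 139.0], [460.0, 309.0], [228.0, 420.0]] top [[126.0, 53.0], [328.0, 129.0], [234.0, 362.0], [30.0, 284.0]]
bowtop side [[192.0, 98.0], [231.0, 81.0], [308.0, 149.0], [268.0, 167.0]] top [[172.0, 115.0], [207.0, 128.0], [167.0, 224.0], [132.0, 211.0]]
bowbot side [[194.0, 207.0], [232.0, 189.0], [307.0, 259.0], [269.0, 277.0]] top [[179.0, 143.0], [213.0, 155.0], [175.0, 249.0], [140.0, 236.0]]
```

View pics/zs.png

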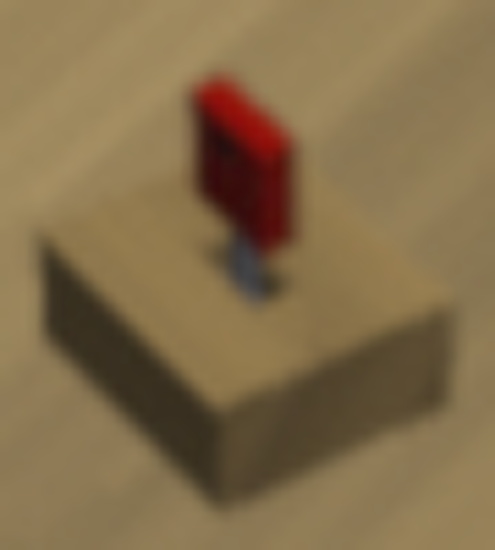

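View pics/zt.png

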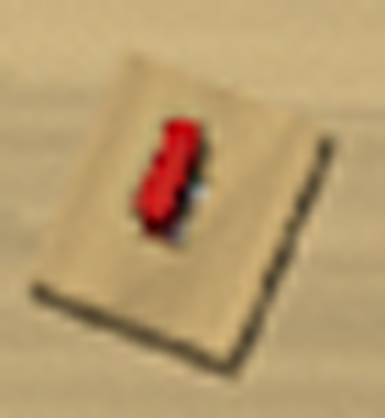

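```bash
python3 - <<'E'
from h import *
S=lambda x,y: np.array([215+(x+.5)/11-.5,200+(y+.5)/11-.5]); T=lambda x,y: np.array([210+(x+.5)/11-.5,175+(y+.5)/11-.5])
print(tri(S(244.5,118),T(166,170)))
print(tri(S(42,240),T(128,54)),tri(S(228,409),T(33,283)),tri(S(453,304),T(233,361)))
print(onz("top",T(180,207),33)) 
yaw=np.pi-.345
for p,y in (((598.5,132,140),yaw),((598.5,132,42),yaw),((563.3,-113.6,170),np.pi-.065),((563.3,-113.6,100),np.pi-.065-1.7)):
    print(solve_ik(list(p),[np.pi,0,y]))
E
```

```text
(array([598.31706705, 133.01901404,  76.99708936]), np.float64(1.2193622917647693))
(array([641.73982001, 148.04851584,  32.97920937]), np.float64(0.7708204637800647)) (array([575.99563733, 171.11200095,  35.15414199]), np.float64(0.7999066084156411)) (array([556.05805746, 116.17333604,  34.31781328]), np.float64(1.4688887010647145))
[598.2583283  131.92849122  33.        ]
[ 0.09669758  0.51110972 -0.15037775  0.90930886  0.          0.44169758]
[ 0.09669758  0.61740743 -0.24935555  0.70403335  0.          0.44169758]
[-0.32743244  0.41767146 -0.22016177  0.9329631   0.         -0.26243244]
[-0.32743244  0.48831519 -0.30600139  0.77647975  0.          1.43756756]
```

```bash
python3 - <<'E'
from h import *
Y=np.pi-.343
bot.grip(0.5,25)
bot.move_ptp([598.4,132.5,120],[np.pi,0,Y]); s=show(); print(s["qpos"].round(3))
cv2.imwrite("pics/s1.png",imaging.capture("side"));cv2.imwrite("pics/t1.png",imaging.capture("top"))
E
python3 - <<'E'
import cv2
a=cv2.imread("pics/s1.png")[120:270,170:320];b=cv2.imread("pics/t1.png")[120:270,160:310]
import numpy as np
cv2.imwrite("pics/c1.png",cv2.resize(np.hstack([a,b]),None,fx=2.66,fy=2.66,interpolation=cv2.INTER_CUBIC))
E
```

```text
t3.25 tcp [598.73 131.53 120.19] ori [-3.142  0.     2.797] F [-0.44 -0.08 -0.16] M [-0.043 -0.024 -0.01 ] op 0.502
[ 0.096  0.53  -0.174  0.866 -0.     0.441]
```

View pics/c1.png

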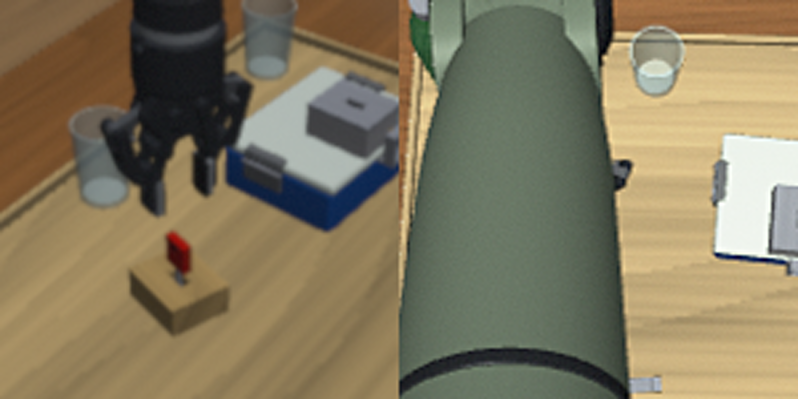

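```bash
python3 - <<'E'
from h import *
show()
r=bot.movel([598.4,132.5,42],max_speed=80,threshold=5); print(r); show()
cv2.imwrite("pics/s2.png",imaging.capture("side")[120:270,170:320])
if not r:
    bot.grip(0.2); show()
    bot.grip(0.0,30); show()
    cv2.imwrite("pics/s3.png",imaging.capture("side")[120:270,170:320])
E
python3 - <<'E'
import cv2
import numpy as np
a=[cv2.imread(f"pics/s{i}.png") for i in (2,3)]
cv2.imwrite("pics/c2.png",cv2.resize(np.hstack(a),None,fx=2.66,fy=2.66,interpolation=cv2.INTER_CUBIC))
E
```

```text
t3.35 tcp [598.65 131.6  120.13] ori [-3.142  0.     2.797] F [ 0.68 -0.72  0.46] M [-0.046  0.003  0.013] op 0.501
False
t4.47 tcp [598.93 132.58  42.57] ori [3.141e+00 1.000e-03 2.799e+00] F [ 0.13  0.1  -0.05] M [0.011 0.036 0.009] op 0.504
t4.89 tcp [598.48 132.51  42.16] ori [3.141 0.    2.799] F [-0.49 -0.13 -0.27] M [ 0.023 -0.03  -0.066] op 0.200
t5.11 tcp [598.46 132.53  42.17] ori [3.142 0.    2.799] F [ 0.76 -0.31  2.27] M [0.011 0.129 0.047] op 0.110
```

View pics/c2.png

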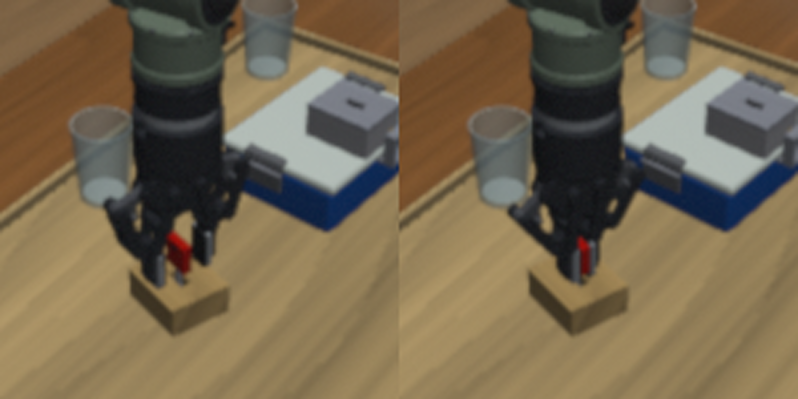

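```bash
python3 - <<'E'
from h import *
bot.movel([598.4,132.5,70],max_speed=40); show()
bot.movel([598.4,132.5,155],max_speed=150); 
YL=np.pi-.065
bot.move_ptp([563.2,-113.6,150],[np.pi,0,YL]); show()
bot.dwell(.3);show()
cv2.imwrite("pics/s4.png",imaging.capture("side"))
t=imaging.capture("top");cv2.imwrite("pics/t4.png",t)
a=cv2.imread("pics/s4.png")[90:210,240:360];b=t[140:260,250:370]
cv2.imwrite("pics/c4.png",cv2.resize(np.hstack([a,b]),None,fx=3.3,fy=3.3,interpolation=cv2.INTER_CUBIC))
E
```

```text
t6.01 tcp [598.25 132.48  69.89] ori [-3.141 -0.     2.799] F [ 0.98  0.25 -1.1 ] M [ 0.002  0.009 -0.003] op 0.112
t7.70 tcp [ 563.05 -112.86  149.4 ] ori [ 3.141e+00 -1.000e-03  3.077e+00] F [ 0.43  0.33 -1.3 ] M [ 0.024 -0.062 -0.033] op 0.112
t8.00 tcp [ 563.49 -112.59  149.99] ori [3.142 0.    3.078] F [ 0.56 -0.45 -0.92] M [-0.006 -0.024 -0.058] op 0.113
```

View pics/c4.png

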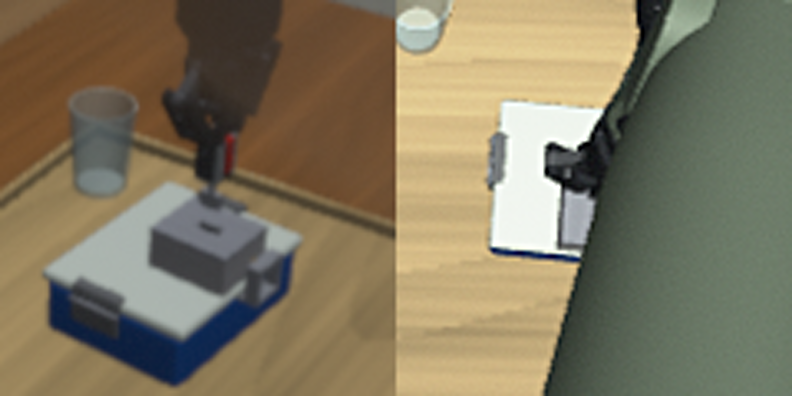

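```bash
python3 - <<'E'
from h import *
bot.movel([563.3,-113.5,150],max_speed=30);show()
bot.movel([563.3,-113.5,137],max_speed=40,threshold=4);show()
r=bot.movel([563.3,-113.5,124],max_speed=12,threshold=3); print(r);show()
im=imaging.capture("side");cv2.imwrite("pics/s5.png",cv2.resize(im[90:210,240:360],None,fx=5,fy=5,interpolation=cv2.INTER_CUBIC))
E
```

```text
t8.35 tcp [ 563.32 -113.45  150.02] ori [-3.142  0.     3.077] F [-0.34 -0.46 -0.31] M [ 0.001  0.029 -0.002] op 0.114
t8.82 tcp [ 563.   -113.43  136.57] ori [ 3.141e+00 -1.000e-03  3.077e+00] F [-0.06  0.3  -0.34] M [-0.004  0.013  0.005] op 0.113
False
t10.06 tcp [ 563.37 -113.54  124.1 ] ori [-3.142  0.     3.077] F [-0.39  0.13 -0.78] M [-0.028 -0.001 -0.047] op 0.112
```

View pics/s5.png

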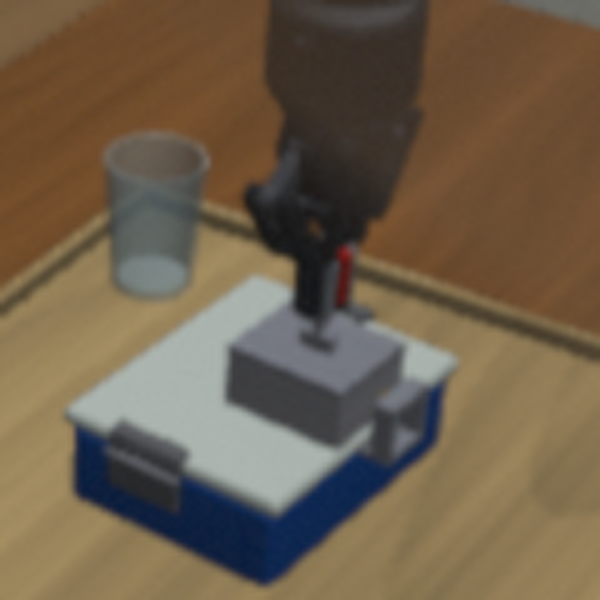

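```bash
python3 - <<'E'
from h import *
r=bot.movel([563.3,-113.5,105],max_speed=14,threshold=4); print(r);show()
bot.dwell(.1);show()
im=imaging.capture("side");cv2.imwrite("pics/s6.png",cv2.resize(im[90:210,240:360],None,fx=5,fy=5,interpolation=cv2.INTER_CUBIC))
E
```

```text
True
t11.06 tcp [ 563.2  -113.49  110.04] ori [ 3.142 -0.     3.077] F [-1.21  0.37  3.78] M [-0.025  0.08  -0.008] op 0.115
t11.16 tcp [ 563.27 -113.5   110.07] ori [-3.142 -0.     3.077] F [-0.35  1.    5.59] M [ 0.041  0.131 -0.007] op 0.112
```

View pics/s6.png

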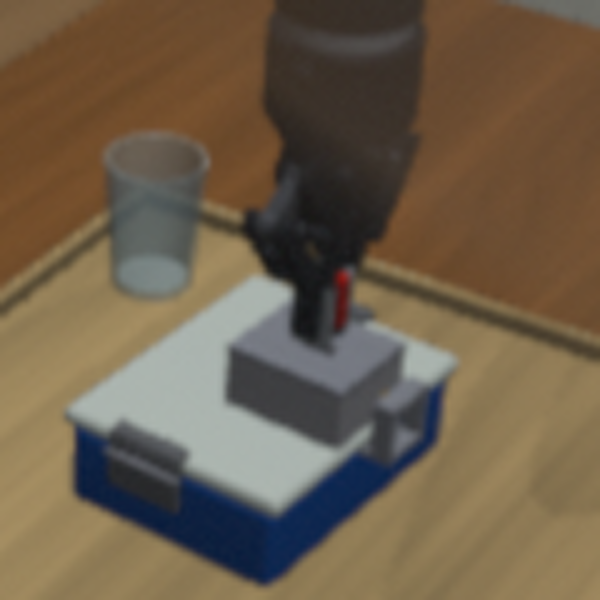

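```bash
cat >> h.py <<'E'
def avg(n=6,dt=.02):
    F=[];M=[]
    for i in range(n):
        bot.dwell(dt); s=bot.get_state(); F.append(s["contact_force"]);M.append(s["wrist_torque"])
    return s,np.mean(F,0),np.mean(M,0)
def turn(c,y):
    bot.movel(list(c),[np.pi,0,y])
E
python3 - <<'E'
from h import *
Y0=np.pi-.065
c=np.array([563.3,-113.5,110.5])
bot.movel(c,max_speed=10)
s,F0,M0=avg(10); print("base",s["t"],F0.round(2),M0.round(3))
for a in (.06,.12,.18,.24):
    turn(c,Y0-a); s,F,M=avg(6)
    print("%.2f a=%.2f"%(s["t"],a),s["tcp_pos"].round(2),"yaw %.3f"%s["orientation"][2],F.round(2),M.round(3),"op %.3f"%s["opening"])
    if abs(M[2])>.12 or np.linalg.norm(F[:2])>6: break
E
```

```text
base 11.675 [ 0.1  -0.14 -0.15] [-0.01  -0.025  0.016]
12.03 a=0.06 [ 563.14 -113.37  110.36] yaw 3.018 [ 0.21  0.64 -0.51] [ 0.161 -0.004  0.008] op 0.115
12.38 a=0.12 [ 563.17 -113.27  110.37] yaw 2.958 [ 0.12  1.4  -1.05] [ 0.368 -0.035  0.004] op 0.115
12.72 a=0.18 [ 563.14 -113.36  110.41] yaw 2.898 [-0.54  2.02 -1.07] [0.418 0.089 0.039] op 0.115
13.07 a=0.24 [ 563.17 -113.41  110.46] yaw 2.838 [ 0.    2.32 -1.39] [0.521 0.128 0.001] op 0.112
```

```bash
cat > t1.py <<'E'
from h import *
import sys
Y0=np.pi-.065
c=np.array([563.3,-113.5,110.5]); a=.24
while a<1.75:
    a+= .08 if a<.62 else .035
    turn(c,Y0-a); s,F,M=avg(4 if a<.7 else 6)
    if M[2]>.05:
        s,F2,M2=avg(6); F=(F+F2)/2; M=(M+M2)/2
    print("%.2f a=%.3f"%(s["t"],a),s["tcp_pos"].round(2),"yaw %.3f"%s["orientation"][2],F.round(2),M.round(3),"op %.3f"%s["opening"])
    c[:2]+=np.clip(.12*F[:2],-.3,.3)
    if M[2]>.085 or np.linalg.norm(F)>8: break
np.save("c.npy",np.r_[c,a])
E
python3 t1.py
```

```text
13.39 a=0.320 [ 563.26 -113.42  110.51] yaw 2.759 [-0.74  2.36 -0.52] [0.562 0.127 0.016] op 0.111
13.71 a=0.400 [ 563.57 -113.01  110.56] yaw 2.679 [ 1.1   3.36 -1.71] [ 0.817 -0.25   0.043] op 0.116
14.03 a=0.480 [ 563.67 -112.91  110.58] yaw 2.599 [ 2.07  3.01 -1.89] [ 0.758 -0.397  0.048] op 0.113
14.34 a=0.560 [ 563.73 -112.77  110.59] yaw 2.519 [ 1.63  2.72 -1.75] [ 0.649 -0.383  0.011] op 0.113
14.66 a=0.640 [ 563.79 -112.64  110.58] yaw 2.439 [ 1.53  1.19 -1.22] [ 0.369 -0.297  0.022] op 0.116
14.97 a=0.675 [ 563.82 -112.5   110.56] yaw 2.403 [ 0.22  0.92 -0.54] [ 0.154 -0.147  0.01 ] op 0.110
15.32 a=0.710 [ 563.9  -112.41  110.54] yaw 2.367 [ 0.01 -0.44 -0.63] [-0.117 -0.039 -0.01 ] op 0.113
15.68 a=0.745 [ 563.91 -112.38  110.53] yaw 2.332 [-0.33 -1.48 -0.05] [-0.286  0.056  0.024] op 0.112
16.02 a=0.780 [ 563.93 -112.42  110.52] yaw 2.297 [-0.18 -1.24 -0.15] [-0.285  0.081  0.001] op 0.113
16.38 a=0.815 [ 563.94 -112.4   110.5 ] yaw 2.262 [-0.3  -1.34  0.39] [-0.213  0.098  0.038] op 0.114
16.73 a=0.850 [ 563.92 -112.47  110.52] yaw 2.227 [-0.   -0.22  0.16] [-0.103  0.03
[... 425 characters left out ...]
=1.025 [ 563.93 -112.55  110.52] yaw 2.052 [0.32 0.01 0.5 ] [ 0.077 -0.061  0.011] op 0.111
18.82 a=1.060 [ 563.95 -112.57  110.51] yaw 2.017 [-0.13  0.81  0.8 ] [ 0.067 -0.049  0.027] op 0.116
19.18 a=1.095 [ 563.91 -112.55  110.53] yaw 1.982 [0.04 0.17 0.47] [-0.021 -0.028  0.004] op 0.113
19.52 a=1.130 [ 563.91 -112.55  110.5 ] yaw 1.947 [-0.   -0.41  0.22] [-0.08  -0.037  0.02 ] op 0.113
19.88 a=1.165 [ 563.93 -112.55  110.5 ] yaw 1.912 [ 0.23 -0.19  0.72] [-0.082 -0.049  0.029] op 0.115
20.23 a=1.200 [ 563.92 -112.54  110.5 ] yaw 1.877 [-0.01 -0.52  0.35] [-0.104 -0.056  0.043] op 0.113
20.68 a=1.235 [ 563.97 -112.59  110.51] yaw 1.842 [ 0.48 -0.52  0.27] [-0.095 -0.063  0.097] op 0.108
```

```bash
python3 - <<'E'
from h import *
s,F,M=avg(12);print(s["t"],F.round(2),M.round(3))
im=imaging.capture("side");cv2.imwrite("pics/s7.png",cv2.resize(im[130:205,270:350],None,fx=7.5,fy=7.5,interpolation=cv2.INTER_CUBIC))
E
```

```text
20.875 [ 0.2  -0.15  0.61] [-0.079 -0.079  0.102]
```

View pics/s7.png

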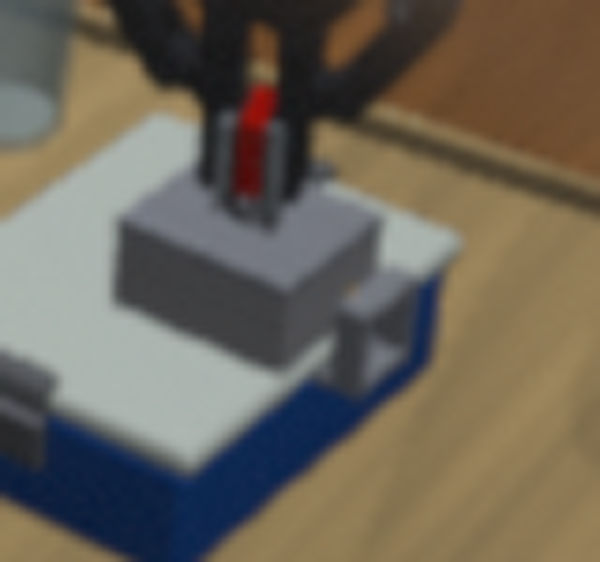

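```bash
python3 - <<'E'
from h import *
v=np.load("c.npy");c=v[:3];a=v[3];Y0=np.pi-.065
for da in (.01,.02):
    turn(c,Y0-a-da); s,F,M=avg(12);print("%.2f"%s["t"],da,s["orientation"][2].round(4),F.round(2),M.round(3))
    if M[2]>.125: break
im=imaging.capture("side");cv2.imwrite("pics/s8f.png",im);cv2.imwrite("pics/s8.png",cv2.resize(im[160:190,305:335],None,fx=16,fy=16,interpolation=cv2.INTER_CUBIC))
t=imaging.capture("top");cv2.imwrite("pics/t8.png",cv2.resize(t[180:230,290:340],None,fx=10,fy=10,interpolation=cv2.INTER_CUBIC))
o=cv2.imread("pics/side0.png");cv2.imwrite("pics/s8o.png",cv2.resize(o[160:190,305:335],None,fx=16,fy=16,interpolation=cv2.INTER_CUBIC))
E
```

```text
21.38 0.01 1.8316 [ 0.24 -0.09  1.08] [-0.026 -0.057  0.135]
```

View pics/s8.png

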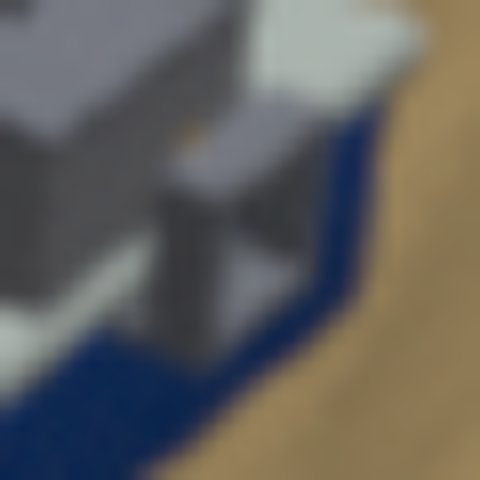

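View pics/s8o.png

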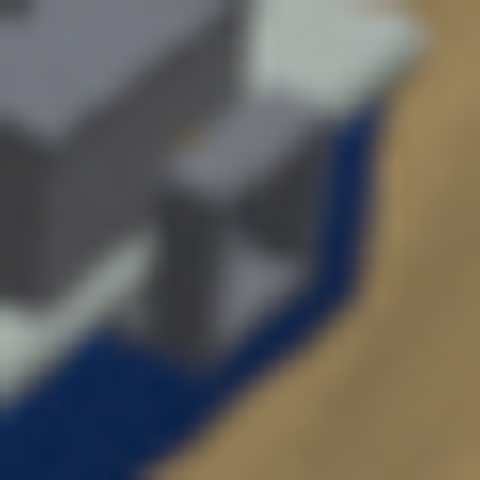

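View pics/t8.png

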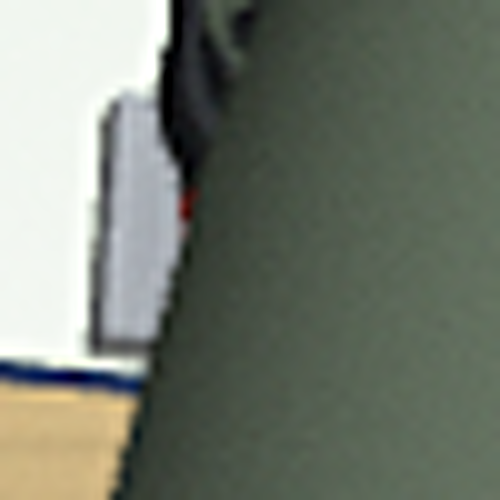

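```bash
cat > t2.py <<'E'
from h import *
Y0=np.pi-.065
v=np.load("c.npy");c=v[:3];a=v[3]
while a>-.35:
    a-= .09 if a>.15 else .03
    turn(c,Y0-a); s,F,M=avg(4 if a>.15 else 6)
    if M[2]<-.05:
        s,F2,M2=avg(6); F=(F+F2)/2; M=(M+M2)/2
    print("%.2f a=%.3f"%(s["t"],a),s["tcp_pos"].round(2),"yaw %.3f"%s["orientation"][2],F.round(2),M.round(3),"op %.3f"%s["opening"])
    c[:2]+=np.clip(.12*F[:2],-.3,.3)
    if M[2]<-.08 or np.linalg.norm(F)>8: break
np.save("c2.npy",np.r_[c,a])
E
python3 t2.py
```

```text
21.79 a=1.145 [ 563.72 -112.52  110.27] yaw 1.929 [ 0.19 -0.07 -0.03] [ 0.008  0.016 -0.002] op 0.109
22.11 a=1.055 [ 563.9  -112.61  110.4 ] yaw 2.019 [-0.05  0.01 -0.4 ] [-0.001  0.003 -0.01 ] op 0.110
22.43 a=0.965 [ 564.01 -112.68  110.52] yaw 2.109 [ 0.55 -0.19 -0.53] [-0.014 -0.017 -0.026] op 0.113
22.74 a=0.875 [ 563.94 -112.61  110.45] yaw 2.199 [-0.76  0.2  -0.26] [ 0.022  0.142 -0.   ] op 0.110
23.06 a=0.785 [ 563.86 -112.62  110.45] yaw 2.289 [-0.76 -0.14 -0.16] [0.029 0.167 0.003] op 0.117
23.38 a=0.695 [ 563.85 -112.63  110.45] yaw 2.379 [-0.55  0.33 -0.97] [ 0.006  0.136 -0.007] op 0.115
23.69 a=0.605 [ 563.84 -112.61  110.47] yaw 2.469 [-0.02  0.22 -0.7 ] [0.013 0.086 0.018] op 0.113
24.01 a=0.515 [ 563.85 -112.6   110.51] yaw 2.559 [-0.17  0.17 -1.14] [-0.031  0.119 -0.027] op 0.110
24.32 a=0.425 [ 563.84 -112.6   110.51] yaw 2.649 [-0.15 -0.26 -0.78] [-0.035  0.151 -0.01 ] op 0.115
24.64 a=0.335 [ 563.83 -112.6   110.53] yaw 2.739 [ 0.03 -0.42 -0.76] [-0.023  0.076  0.015] op 0.113
24.96 a=0.245 [ 563.82 -112.62  110.54] yaw 2.829 [-0.51 -0.04 -0.73] [ 0.013  0.079 -
[... 339 characters left out ...]
-112.67  110.49] yaw 3.071 [ 0.08  0.28 -0.6 ] [ 0.053 -0.062 -0.027] op 0.117
26.68 a=-0.025 [ 563.73 -112.67  110.52] yaw 3.101 [-0.27  0.51 -0.28] [ 0.053 -0.06  -0.018] op 0.111
27.02 a=-0.055 [ 563.72 -112.65  110.52] yaw 3.131 [ 0.52 -0.26 -0.16] [-0.007 -0.068 -0.017] op 0.111
27.38 a=-0.085 [ 563.75 -112.65  110.52] yaw -3.122 [ 0.05 -0.34 -0.31] [-0.02  -0.073 -0.002] op 0.110
27.73 a=-0.115 [ 563.74 -112.66  110.5 ] yaw -3.092 [ 0.18  0.22 -0.49] [-0.012 -0.065  0.011] op 0.108
28.07 a=-0.145 [ 563.75 -112.65  110.5 ] yaw -3.062 [ 0.32  0.52 -0.27] [-0.026 -0.045 -0.019] op 0.110
28.52 a=-0.175 [ 563.7  -112.67  110.5 ] yaw -3.032 [-0.53 -0.15  0.19] [-0.104  0.064 -0.131] op 0.111
```

```bash
python3 - <<'E'
from h import *
v=np.load("c2.npy");Y=np.pi-.065+.02
c=[563.5,-113.1,110.5]
turn(c,Y); s,F,M=avg(6);print(s["t"],s["tcp_pos"].round(2),F.round(2),M.round(3))
r=bot.movel([563.5,-113.1,120],max_speed=20,threshold=4);show();print(r)
if not r:
    r=bot.movel([563.5,-113.1,140],max_speed=40,threshold=4);show();print(r)
E
```

```text
28.9333 [ 563.47 -112.98  110.42] [ 0.19  0.11 -0.43] [ 0.008  0.007 -0.012]
t29.56 tcp [ 563.54 -113.13  120.09] ori [-3.142  0.     3.097] F [-0.85 -0.05 -1.11] M [ 0.035 -0.027  0.004] op 0.110
False
t30.21 tcp [ 563.52 -113.11  140.12] ori [-3.142  0.     3.097] F [-0.08 -0.27 -0.5 ] M [ 0.036 -0.038 -0.022] op 0.112
False
```

Out freely. Move above the stand and check the bolt from above.

```bash
python3 - <<'E'
from h import *
bot.movel([563.5,-113.1,155],max_speed=100)
bot.move_ptp([598.4,132.5,155],[np.pi,0,np.pi-.343]); show()
t=imaging.capture("top");s=imaging.capture("side");cv2.imwrite("pics/t9f.png",t);cv2.imwrite("pics/s9f.png",s)
o=cv2.imread("pics/top0.png")
f=lambda i:cv2.resize(i[185:227,290:332],None,fx=9,fy=9,interpolation=cv2.INTER_CUBIC)
cv2.imwrite("pics/t9.png",np.hstack([f(o),f(t)]))
E
```

```text
t31.48 tcp [598.2  131.73 154.57] ori [-3.141 -0.     2.798] F [0.29 0.09 0.  ] M [-0.016 -0.002  0.005] op 0.119
```

View pics/t9.png

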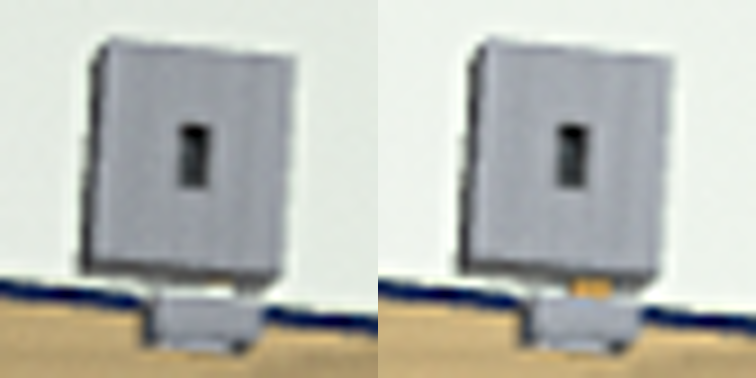

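View pics/s9f.png

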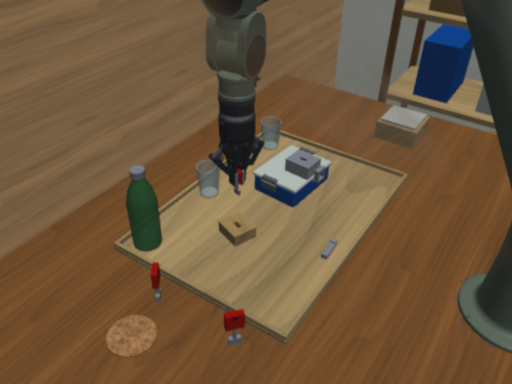

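```bash
python3 - <<'E'
from h import *
bot.movel([598.4,132.5,90],max_speed=80); show()
bot.movel([598.4,132.5,72],max_speed=40,threshold=4); show()
r=bot.movel([598.4,132.5,39],max_speed=15,threshold=4); print(r); show()
im=imaging.capture("side");cv2.imwrite("pics/s10.png",cv2.resize(im[180:260,200:280],None,fx=6,fy=6,interpolation=cv2.INTER_CUBIC))
E
```

```text
t32.54 tcp [598.87 132.56  90.49] ori [3.141e+00 1.000e-03 2.799e+00] F [-0.79  0.93 -0.2 ] M [ 0.041 -0.063 -0.019] op 0.117
t33.14 tcp [598.26 132.48  71.77] ori [-3.141 -0.     2.799] F [-0.43 -0.78 -0.29] M [-0.045 -0.04  -0.017] op 0.116
True
t34.91 tcp [598.39 132.52  42.09] ori [-3.142 -0.     2.799] F [-0.78  0.32  4.81] M [ 0.053  0.05  -0.069] op 0.113
```

View pics/s10.png

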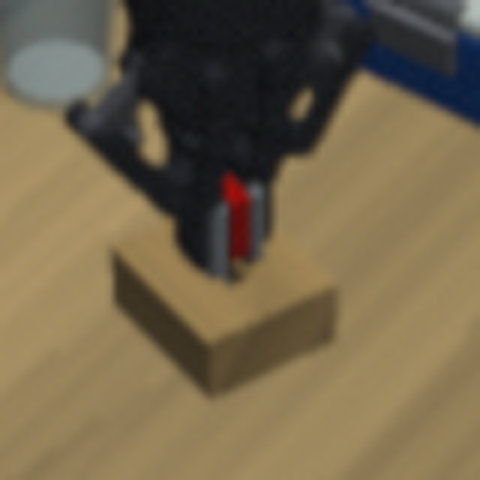

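Seated at 42.1, the same height as the pick. Release and retreat.

```bash
python3 - <<'E'
from h import *
bot.movel([598.4,132.5,42.3],max_speed=10)
bot.grip(0.4); show()
bot.movel([598.4,132.5,100],max_speed=60,threshold=5); show()
bot.movel([598.4,132.5,190],max_speed=120)
bot.move_j([-1.0,0.326,-0.193,1.052,0,.44]); show()
t=imaging.capture("top");s=imaging.capture("side");cv2.imwrite("pics/t11f.png",t);cv2.imwrite("pics/s11f.png",s)
a=s[195:250,210:265];b=t[165:220,200:255]
cv2.imwrite("pics/c11.png",cv2.resize(np.hstack([a,b]),None,fx=7,fy=7,interpolation=cv2.INTER_CUBIC))
for n,x in (("side",s),("top",t)):
    d=cv2.absdiff(x,cv2.imread(f"pics/{n}0.png")).max(2)
    for nm,u in (("bottle",0),):
        pass
    print(n,d[:,:300].max() if n=="side" else d[:300,:400].max(), np.argwhere(d[:, :345]>60)[:10].tolist())
E
```

```text
t35.62 tcp [598.26 132.52  42.14] ori [-3.141e+00 -2.000e-03  2.799e+00] F [ 0.23 -0.07  0.29] M [ 0.025  0.029 -0.017] op 0.398
t36.73 tcp [598.03 132.46  99.52] ori [-3.140e+00 -3.000e-03  2.799e+00] F [ 1.17 -0.32  1.06] M [ 0.016 -0.049 -0.013] op 0.398
t39.78 tcp [ 356.96 -418.14  231.14] ori [ 3.142 -0.     1.703] F [-0.32 -0.21  0.97] M [-0.013 -0.035 -0.008] op 0.398
side 21 []
top 163 [[217, 311], [217, 312], [217, 313], [217, 314], [217, 315], [322, 341], [322, 342], [322, 343], [322, 344], [323, 338]]
```

View pics/c11.png

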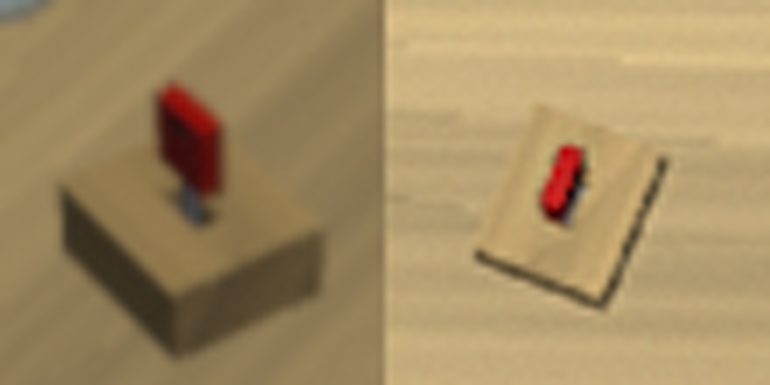

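View pics/t11f.png

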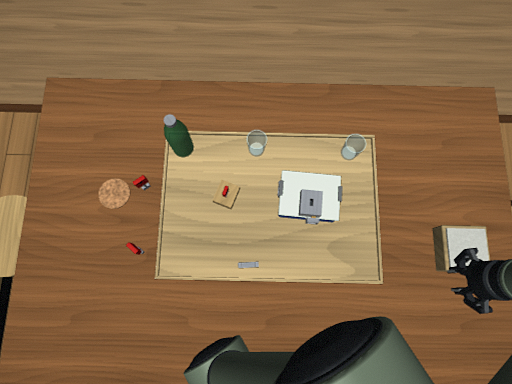

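```bash
python3 -c "
from h import *
show(); bot.sign_off()"
```

```text
t39.88 tcp [ 356.99 -418.09  231.12] ori [-3.142 -0.     1.703] F [ 0.31 -0.37 -0.16] M [0.027 0.017 0.046] op 0.398
the job is handed in; nothing more can be done
```

The lunchbox is locked, and the key is back fully down in its stand and released. I handed the job in at about 40 s of the 72 s allowed.

- **Locking:** The key went into the lock at the first try and bottomed at the expected depth. I turned it clockwise about 1.25 rad by the gripper, roughly 0.14 rad of it play, to a firm stop at 0.135 N m. Side forces stayed within a few newtons.
- **Returning the key:** I turned it back to the home stop (-0.13 N m), centred it in the play and drew it out freely. It seated in the stand at the same height as when I picked it up (42.1 mm against 42.2 mm).
- **Last checks:** The top picture showed the brass bolt crossing the gap into the keeper. The keeper hides the bolt's end, so "fully out" rests on the firm stop plus that view, not on a measured 10 mm. Compared with the start, the side picture, over its left part as far as the lock, showed no noticeable difference. The top picture, apart from the arm, changed only at the bolt. The bottle, glasses, chopstick rest and lunchbox looked unmoved. No check failed.

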